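# Lay out the spindle moulder tooling

### The job

Lay out the spindle moulder tooling on the plywood setting-up board, flat and centred on the ring marks: the cutter head on the middle mark, the tall narrow collar on the mark between it and the steel spindle stub, and the thick wide collar on the mark between it and the dark wooden block. Lay the thin collar flat and centred on top of the cutter head, let go of everything, and leave the tape measure, pliers and block plane where they are.

Things in the scene. Friction and masses are not known exactly. Their poses are not given: they have to be found in the camera images.
- board: Fixed plywood board on the bench, 120 mm (its x) by 420 mm (its y), 12 mm thick, long side across the robot's view within 0.2 rad. Origin: centre of its underside, z up; its top is at z = 12 mm. Three equal black ring marks, 72 mm outside diameter, flush with its top, are centred at x = 0, y = -100, 0 and +100 mm.
- spindle: Steel spindle stub fixed upright on one end of the board (y = +185 or -185 mm, x = 0 in the board's frame; which end varies): round flange 36 mm across and 6 mm high, post 20 mm across, 32 mm high in all. Origin: centre of its underside, on the board's top.
- stop: Dark wooden end block fixed on the other end of the board (y = -185 or +185 mm): 80 x 28 x 22 mm high, long side across the board. Origin: centre of its underside, on the board's top.
- cutter_head: Loose pale metal cutter head, the only big spool: 40 mm high, 68 mm across its two rims, two small knives out to 74 mm along its own y. Take it across its x by the top rim (68 mm, 29 to 40 mm up) or the waist below (62 mm). Top flat round the bore; treat the bore as solid. About 0.42 kg. Origin: centre of its underside, z up.
- tall_collar: Loose plain grey steel ring, 49 mm outside diameter, 30 mm high (the tallest and narrowest of three collars), about 0.22 kg. Origin: centre of its underside, z up.
- thick_collar: Loose plain grey steel ring, 54 mm outside diameter, 20 mm high (as wide as the thin collar but twice as thick), about 0.2 kg. Origin: centre of its underside, z up.
- thin_collar: Loose plain grey steel ring, 54 mm outside diameter, 10 mm high (the flattest of three collars), about 0.11 kg. Origin: centre of its underside, z up.
- tape_measure: Bystander: loose yellow and black pocket tape measure standing on edge, 37 x 81 mm, 62 mm high, among the tooling. Leave it. Origin: centre of its underside.
- pliers: Bystander: loose red-handled pliers lying on the bench to the left of the board, 170 x 63 x 12 mm, length along its x. Leave them. Origin: centre of the underside.
- block_plane: Bystander: loose block plane with green sides to the right of the board, 170 x 52 mm, 58 mm high, length along its x. Leave it. Origin: centre of its underside.
There are look-alikes about, which are no part of the job. Leave any pink look-alike of the cutter_head alone.

How it is judged:
By the outcome, as a careful person would: the job done as asked, in the order asked, and still so for the second after the job is handed in, with the robot touching nothing.
It also fails if it takes over 96 s, if anything falls off the work surface, if the arm or the gripper's body presses on something with over 40 N, if the wrist force passes 120 N, or if a joint passes its speed limit or range.

### The arm

A 6-joint arm with a two-finger parallel gripper is mounted at the origin on a cart in front of the work surface, level with it; the furniture and walls round the work are solid. World frame = base frame: x ahead of the robot, y to its left, z up, the work surface at z = 0. Lengths are in m, angles in rad, forces in N, time in s.
With the tool pointing down it reaches from about 0.425 to 0.95 m from the base axis. Payload 3.5 kg.
Tool frame: the origin (TCP) lies on the mounting face of the last link; the fingertips stand 173 mm ahead of it and the grasp point (between the pads) lies 155 mm ahead of it; x points along the fingers, z is the direction in which the jaws open and shut, and the axes are right-handed (so a half turn about x gives the same grasp; the last joint's range is limited). The gripper opens to 85 mm and grips with 20 to 120 N. Pads are 22 mm wide; open, the fingers measure 114 mm over their backs; the gripper's body (76 mm by 85 mm) begins 54 mm behind the grasp point. The pads swing forward as they close: fully open they stand 13 mm farther back than shut.
Start: joints at [1.002, 0.286, 1.577, -0, 1.279, -0.15], TCP at [0.274, 0.617, 0.405] pointing down, gripper open.
Joint ranges: [-2.77, 2.77], [-0.9, 2.22], [0.21, 2.48], [-1.53, 4.67], [0.24, 2.81], [-2.84, 2.84]. Speed limits (rad/s): [2.79, 2.79, 3.14, 3.14, 3.14, 3.14].

### API

Orientations are given as a unit quaternion [x, y, z, w].
In Python, from cell import bot, capture, close_job gives the robot as it stands.
- The arm moves only by the tool send_rows, never from a script. Its argument "plan" is a list of rows, each a list of 7 numbers: the turn, a rotation vector about the tool's x, y, z in degrees, then the shift along the tool's x, y, z in cm, then the opening, from -1 (shut) to 1 (fully open), so that 0 is half open. A call has 1 to 5 rows; each row is the pose to reach, as a shift and turn from the pose commanded when the call began, along the tool's axes at that moment; what a row does not reach only later rows make up. A row lasts 1/12 s, in which the tool goes at most 41.7 mm and 7.16 degrees, less where a joint would pass 70% of its speed; a pose out of reach is approached as far as the arm can. A call with a gripper value outside its range is refused whole. The fingers move at their own pace and stop on an object; "force" is the grip in N (left out, the last holds). Time passes only in rows, so rows that repeat a pose let the fingers close. It gives the time, the measured TCP pose, the force and the opening at its end, in the units of the state.
- bot.state(): the state, without advancing time (a new reading comes with each control period).
- capture(name): name is "side" or "top"; returns a dict with "frame" (400x640x3 uint8, blue, green, red), "fx", "fy", "cx", "cy" (pixels), "k1" (the pictures are not rectified: a ray, as slopes to the right and down, at radius r is drawn at 1 + k1 r^2 times it, then the intrinsics apply), "R" (3x3) and "t" (3): a world point X has camera coordinates R X + t. Camera axes: x right, y down, z forward; pixel columns grow to the right and rows downward; lengths in m; the calibration is good to about 2 mm. A picture is of the moment at which its call begins. There is no depth.
- close_job(): hands the job in, once; it reports no verdict.
The state is a dict: "t": time; "joint_positions": joint angles; "qd": joint speeds; "effort": joint torques, N m; "eef_pos": TCP position; "tcp_rot": TCP orientation; "contact_force": force on the tool from outside, world axes, zero at the start; "wrist_torque": the same for the moment, N m; "grip_width": finger opening in m.
Only numpy, scipy, OpenCV 4.12 (cv2) and the standard library are available. Lean on these libraries where they do the work, as an engineer would, in place of code of your own. Each camera call takes 0.05 s, during which the arm holds its last target. There are 200 camera calls.

## Working session

There is one attempt and no reset: what is moved stays moved. The work goes in short steps, Python scripts to look and compute and a tool call to move; the robot and the scene stay as the last step left them, time stands still between calls to the robot, and variables do not carry over. Pictures are saved under pics/ and viewed, about 12 in all and at most 16, crops included, and the job is handed in when it is done.

Besides the shell and the picture viewer there is one more tool, called by a JSON object that holds its "name" and its "arguments", one argument or row to a line. send_rows: Moves the arm, as the interface text tells. Its arguments: {"type":"object","properties":{"plan":{"type":"array","items":{"type":"array","items":{"type":"number"}}},"force":{"type":"number"}},"required":["plan"]}

```bash
mkdir -p pics; ls; python3 - <<'E'
from cell import bot,capture
import cv2,numpy as np
np.set_printoptions(precision=4,suppress=True)
print(bot.state())
for n in("top","side"):
    c=capture(n);cv2.imwrite(f"pics/{n}0.png",c["frame"])
    print(n,{k:v for k,v in c.items() if k!="frame"}, -c["R"].T@c["t"])
E
```

```text
pics
{'t': 0.0, 'joint_positions': array([ 1.002 ,  0.2872,  1.5782,  0.    ,  1.2786, -0.15  ]), 'qd': array([-0.0016,  0.0005,  0.0009,  0.0005, -0.0002, -0.0004]), 'effort': array([ -0.0005, -40.5979, -29.2628,  -0.0002,   0.0059,   0.    ]), 'eef_pos': array([0.2743, 0.6165, 0.4034]), 'tcp_rot': array([-0.3855,  0.5938,  0.3848,  0.5923]), 'contact_force': array([ 0.2242, -0.145 , -0.1556]), 'wrist_torque': array([ 0.0248, -0.0302,  0.0286]), 'grip_width': 0.08508264546227363}
top {'fx': 436.7849533550375, 'fy': 436.7849533550375, 'cx': 318.11624905117117, 'cy': 202.37641580842444, 'k1': 0.03877655372918935, 'R': array([[-0.0001, -1.    , -0.0048],
       [-0.9896,  0.0008, -0.1439],
       [ 0.1439,  0.0047, -0.9896]]), 't': array([-0.007 ,  0.5139,  1.2331])} [ 0.3311 -0.0132  1.2941]
side {'fx': 411.1885036387819, 'fy': 411.1885036387819, 'cx': 320.56102354470784, 'cy': 196.36849402791137, 'k1': -0.0689390609853391, 'R': array([[-0.9745, -0.2241,  0.0145],
       [-0.1328,  0.5229, -0.842 ],
       [ 0.1811, -0.8224, -0.5393]]), 't': array([0.509 , 0.1111, 1.2368])} [0.2868 1.0731 0.7533]
```

View pics/top0.png

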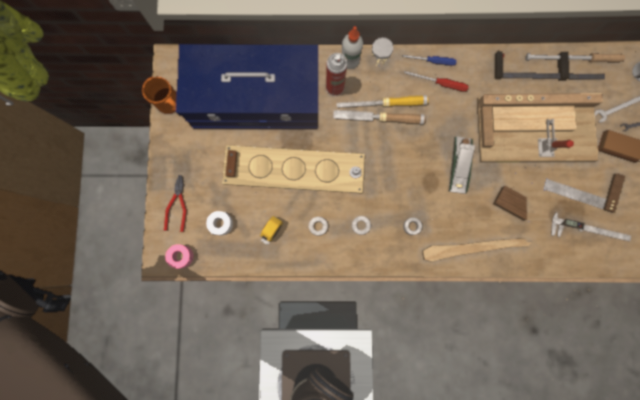

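View pics/side0.png

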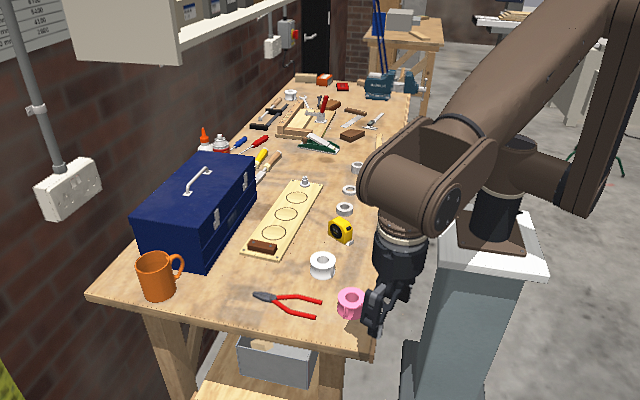

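The top view shows the board at about (293,169), with the dark block at its left end (232,163) and the spindle at the right (355,172). The white cutter head is at (219,223) and the pink look-alike at (178,256). Three grey rings sit at (318,226), (361,225) and (413,226). Next I'll measure them and enlarge both views to tell the rings apart.

```bash
cat > h.py <<'E'
from cell import bot,capture
import cv2,numpy as np
from scipy.spatial.transform import Rotation as Ro
np.set_printoptions(precision=4,suppress=True)
def cam(n):
    c=capture(n);c["K"]=np.array([[c["fx"],0,c["cx"]],[0,c["fy"],c["cy"]],[0,0,1.]])
    c["d"]=np.array([c["k1"],0,0,0,0.]);return c
def ray(c,uv):
    s=cv2.undistortPointsIter(np.float64(uv).reshape(-1,1,2),c["K"],c["d"],None,None,(3,50,1e-10)).reshape(-1,2)
    return -c["R"].T@c["t"], np.c_[s,np.ones(len(s))]@c["R"]
def plane(c,uv,z):
    o,d=ray(c,uv);return o+d*((z-o[2])/d[:,2])[:,None]
def proj(c,X):
    return cv2.projectPoints(np.float64(X).reshape(-1,3),cv2.Rodrigues(c["R"])[0],c["t"],c["K"],c["d"])[0].reshape(-1,2)
def blobs(c,mask,roi,amin=60):
    x0,y0,x1,y1=roi;m=np.zeros_like(mask);m[y0:y1,x0:x1]=mask[y0:y1,x0:x1]
    cs,_=cv2.findContours(m,cv2.RETR_EXTERNAL,cv2.CHAIN_APPROX_NONE)
    return [k for k in cs if cv2.contourArea(k)>amin]
def grey(c,smax=45,vmin=120):
    h=cv2.cvtColor(c["frame"],cv2.COLOR_BGR2HSV);return ((h[...,1]<smax)&(h[...,2]>vmin)).astype(np.uint8)*255
E
python3 - <<'E'
from h import *
t=cam("top");s=cam("side")
a=cv2.resize(t["frame"][140:275,150:440],None,fx=2.7,fy=2.7,interpolation=cv2.INTER_CUBIC)
b=cv2.resize(s["frame"][150:330,230:375],None,fx=3.3,fy=3.3,interpolation=cv2.INTER_CUBIC)
cv2.imwrite("pics/tc.png",a);cv2.imwrite("pics/sc.png",b)
for c,roi,n in((t,(195,205,435,245),"top"),(s,(300,150,375,290),"side")):
    for k in blobs(c,grey(c),roi,30):
        (u,v),(w,h),an=cv2.minAreaRect(k)
        print(n,"px",u,v,w,h, cv2.boundingRect(k),"xy@.02",plane(c,[(u,v)],.02)[0][:2], "diam_m",2*np.sqrt(cv2.contourArea(k)/np.pi)/436.8*1.25)
# board
hsv=cv2.cvtColor(t["frame"],cv2.COLOR_BGR2HSV)
for p in((245,155),(310,165),(345,180),(240,200),(318,226),(219,212)):print(p,hsv[p[1],p[0]])
print(plane(t,[(260,166),(293,168),(327,170)],.012))
E
```

```text
top px 412.5 225.5 17.0 17.0 (404, 217, 18, 18) xy@.02 [ 0.448  -0.2825] diam_m 0.048490394315252316
top px 318.0 225.5 17.0 18.0 (309, 217, 19, 18) xy@.02 [ 0.4481 -0.0068] diam_m 0.05023311680878846
top px 361.0 224.5 17.0 18.0 (352, 216, 19, 18) xy@.02 [ 0.4509 -0.1325] diam_m 0.05080074066537773
top px 218.5 222.5 23.0 25.0 (206, 211, 26, 24) xy@.02 [0.4571 0.2842] diam_m 0.07011699433448165
side px 322.5 265.0 28.0 25.0 (310, 251, 26, 29) xy@.02 [0.4531 0.2795] diam_m 0.07860073731629001
side px 344.0 209.0 14.0 16.0 (336, 202, 17, 15) xy@.02 [0.4446 0.0089] diam_m 0.04210240487700107
side px 349.0 190.0 10.0 12.0 (343, 185, 13, 11) xy@.02 [ 0.4483 -0.1079] diam_m 0.03261238258478141
side px 304.5 181.0 10.0 9.0 (300, 176, 10, 11) xy@.02 [ 0.61   -0.1285] diam_m 0.02480324187648586
side px 355.5127258300781 166.64329528808594 9.656850814819336 13.56747817993164 (351, 162, 13, 13) xy@.02 [ 0.4524 -0.2781] diam_m 0.029770895992789027
(245, 155) [ 20  94 226]
(310, 165) [ 19  95 223]
(345, 180) [ 20  93 228]
(240, 200) [ 16  91 179]
(318, 226) [ 16  96 175]
(219, 212) [ 13   8 237]
[[ 0.628   0.1673  0.012 ]
 [ 0.6219  0.0682  0.012 ]
 [ 0.6156 -0.0338  0.012 ]]
```

View pics/tc.png

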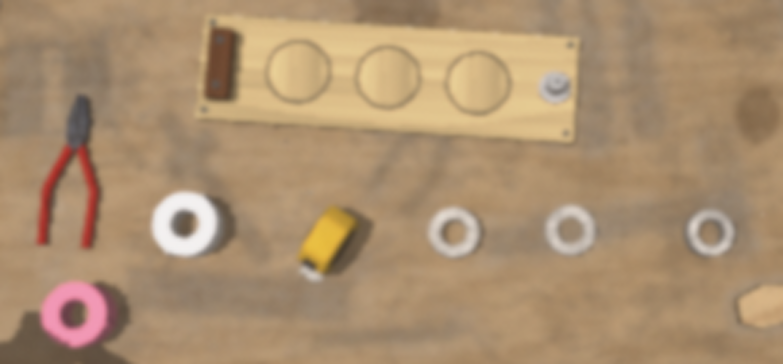

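View pics/sc.png

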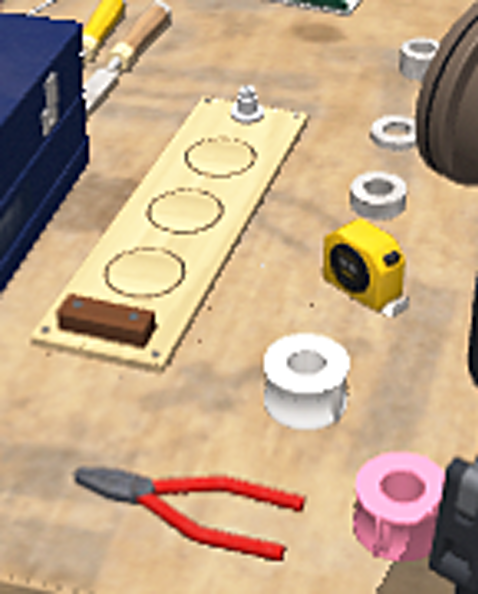

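The side crop settles the rings. Crop (378,193), just beyond the tape, is the wide 20 mm one. Crop (396,131) is the flattest, and crop (418,58) is tall and narrow. So in the top view, (318,226) is the **thick** collar, (361,225) the **thin** and (413,226) the **tall**, and the tall one's smaller blob agrees. The white spool at (219,223) is the cutter head and the pink one is left alone. Next come the board fit, the head's knife direction and the tool axes.

```bash
cat >> h.py <<'E'
def ringmark(c,B):
    pass
def cen(c,k,z):
    M=cv2.moments(cv2.convexHull(k));return plane(c,[(M["m10"]/M["m00"],M["m01"]/M["m00"])],z)[0]
def ax():
    s=bot.state();R=Ro.from_quat(s["tcp_rot"]).as_matrix();return s,R
E
sed -i '/^def ringmark/,+1d' h.py
python3 - <<'E'
from h import *
t=cam("top");s=cam("side")
hsv=cv2.cvtColor(t["frame"],cv2.COLOR_BGR2HSV)
m=cv2.morphologyEx(((hsv[...,2]>200)&(hsv[...,1]>60)).astype(np.uint8)*255,cv2.MORPH_CLOSE,np.ones((5,5)))
k=max(blobs(t,m,(205,135,385,205)),key=cv2.contourArea)
P=plane(t,k.reshape(-1,2),.012)[:,:2]
r=cv2.minAreaRect((P*1000).astype(np.float32));print("board top rect mm",r)
g=cv2.cvtColor(t["frame"],cv2.COLOR_BGR2GRAY)
bl=cv2.morphologyEx(g,cv2.MORPH_BLACKHAT,np.ones((7,7)))
for u,v in((260,166),(293,168),(327,170)):
    yy,xx=np.mgrid[v-16:v+17,u-16:u+17];w=bl[yy,xx].astype(float);rr=np.hypot(xx-u,yy-v);w[(rr>15)|(rr<9)|(w<15)]=0
    q=np.c_[xx[w>0],yy[w>0]];X=plane(t,q,.012)[:,:2];A=np.c_[2*X,np.ones(len(X))]
    f=np.linalg.lstsq(A,(X**2).sum(1),rcond=None)[0];print("ring",f[:2],np.sqrt(f[2]+f[:2]@f[:2]),len(X))
for n,(u,v),z in(("head",(219,222),.034),("thick",(318,226),.016),("thin",(361,225),.008),("tall",(413,226),.024)):
    k=[k for k in blobs(t,grey(t),(195,205,435,245)) if cv2.pointPolygonTest(cv2.convexHull(k),(u,v),False)>0][0];print(n,cen(t,k,z))
b=[cv2.resize(c["frame"][y:y+36,x:x+36],(390,390),interpolation=cv2.INTER_CUBIC) for c,x,y in((s,305,247),(t,201,205))]
cv2.imwrite("pics/head.png",np.hstack(b))
st,R=ax();print(R,st["joint_positions"])
E
```

```text
board top rect mm ((622.108642578125, 66.54910278320312), (413.27239990234375, 114.88751220703125), 85.99726867675781)
ring [0.6279 0.1678] 0.03462543022519259 170
ring [0.6216 0.0682] 0.034440313120946024 173
ring [ 0.615  -0.0315] 0.034323424047691065 161
head [0.4553 0.2806 0.034 ]
thick [ 0.4482 -0.0066  0.016 ]
thin [ 0.4514 -0.1333  0.008 ]
tall [ 0.4471 -0.2818  0.024 ]
[[-0.0005 -0.9135  0.4067]
 [-0.0007  0.4067  0.9135]
 [-1.      0.0002 -0.0008]] [ 1.002   0.2866  1.5772  0.      1.2786 -0.15  ]
```

View pics/head.png

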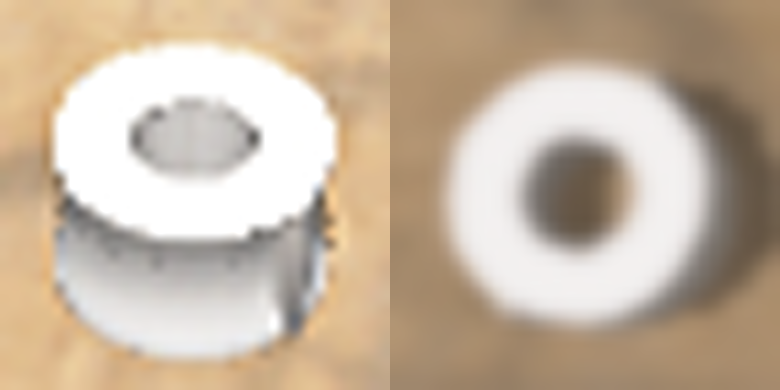

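In the left (side) half of the crop, the knife shows at the lower right (290,300). In the top view there is a bulge at the lower left (485,315). Both put the knives along world (-0.8,+0.6), so the jaws should open along about 55° yaw, 10° from the present 66°. I'm going above the head now.

{"name": "send_rows", "arguments": {
  "plan": [
    [10,0,0,0,-15.1,-11.7,1],
    [10,0,0,0,-15.1,-11.7,1],
    [10,0,0,0,-15.1,-11.7,1],
    [10,0,0,0,-15.1,-11.7,1],
    [10,0,0,0,-15.1,-11.7,1]
  ],
  "force": 50
}}

```text
t: 0.72
eef_pos: [0.366, 0.4456, 0.4047]
tcp_rot: [-0.332, 0.625, 0.331, 0.625]
contact_force: [-0.3, 1.3, 0.3]
grip_width: 0.0855
```

{"name": "send_rows", "arguments": {
  "plan": [
    [0,0,0,0,-16.9,-8.8,1],
    [0,0,0,0,-16.9,-8.8,1],
    [0,0,0,0,-16.9,-8.8,1],
    [0,0,0,0,-16.9,-8.8,1],
    [0,0,0,0,-16.9,-8.8,1]
  ]
}}

```text
t: 1.13
eef_pos: [0.457, 0.2779, 0.4049]
tcp_rot: [-0.332, 0.625, 0.331, 0.625]
contact_force: [0.3, 0.8, 0.1]
grip_width: 0.0855
```

{"name": "send_rows", "arguments": {
  "plan": [
    [0,0,0,12,0,0,1],
    [0,0,0,12,0,0,1],
    [0,0,0,12,0,0,1],
    [0,0,0,12,0,0,1],
    [0,0,0,12,0,0,1]
  ]
}}

```text
t: 1.55
eef_pos: [0.4551, 0.2806, 0.2829]
tcp_rot: [-0.332, 0.626, 0.332, 0.622]
contact_force: [-0.2, 0.0, 0.4]
grip_width: 0.0854
```

```bash
cat >> h.py <<'E'
def to(x,y,z,yaw=None):
    "print tool-axis shift in cm to a TCP target, after which turn about tool x (deg) to make tool z point at yaw"
    s,R=ax();p=s["eef_pos"];d=R.T@(np.array([x,y,z])-p)*100
    yw=np.degrees(np.arctan2(R[1,2],R[0,2]))
    print("t",s["t"],"pos",p,"yaw z",yw,"F",s["contact_force"],"w",s["grip_width"]);print("shift cm",d,"turn x", None if yaw is None else yw-yaw)
E
python3 - <<'E'
from h import *
to(.4553,.2806,.182,56)
s=cam("side");t=cam("top")
cv2.imwrite("pics/h2.png",np.vstack([cv2.resize(c["frame"][y:y+110,x:x+160],(640,440)) for c,x,y in((s,250,190),)]))
E
```

```text
t 1.55 pos [0.4551 0.2806 0.2829] yaw z 56.00002990235111 F [-0.216   0.0132  0.3622] w 0.08542118531312234
shift cm [10.0922 -0.0525  0.0576] turn x 2.99023511090013e-05
```

View pics/h2.png

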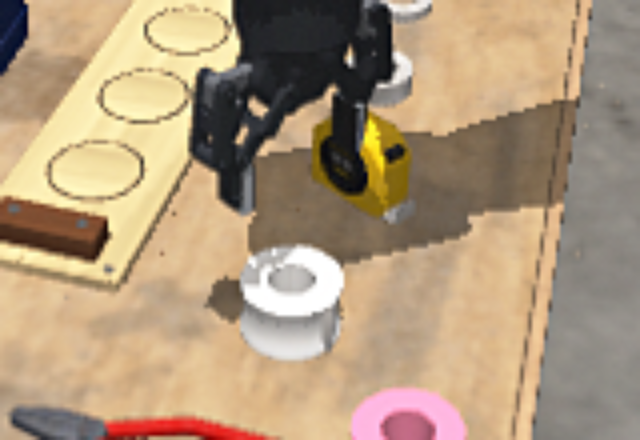

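The open jaws are above the head and straddle it across the knives. The tape and pliers are clear, so I'm lowering.

{"name": "send_rows", "arguments": {
  "plan": [
    [0,0,0,3,0,0,1],
    [0,0,0,6,0,0,1],
    [0,0,0,8,0,0,1],
    [0,0,0,9,0,0,1],
    [0,0,0,10.1,0,0,1]
  ]
}}

```text
t: 2.07
eef_pos: [0.4571, 0.2817, 0.1857]
tcp_rot: [-0.332, 0.623, 0.332, 0.626]
contact_force: [0.3, 0.1, -0.9]
grip_width: 0.0852
```

{"name": "send_rows", "arguments": {
  "plan": [
    [0,0,0,0,0,0,0],
    [0,0,0,0,0,0,-1],
    [0,0,0,0,0,0,-1],
    [0,0,0,0,0,0,-1],
    [0,0,0,0,0,0,-1]
  ]
}}

```text
t: 2.48
eef_pos: [0.4565, 0.2812, 0.1858]
tcp_rot: [-0.332, 0.624, 0.332, 0.625]
contact_force: [-2.7, -1.8, 6.9]
grip_width: 0.0636
```

{"name": "send_rows", "arguments": {
  "plan": [
    [0,0,0,0,0,0,-1],
    [0,0,0,0,0,0,-1],
    [0,0,0,0,0,0,-1],
    [0,0,0,0,0,0,-1],
    [0,0,0,0,0,0,-1]
  ]
}}

```text
t: 2.9
eef_pos: [0.4565, 0.2812, 0.1858]
tcp_rot: [-0.332, 0.624, 0.332, 0.625]
contact_force: [-3.0, -2.1, 6.3]
grip_width: 0.0633
```

{"name": "send_rows", "arguments": {
  "plan": [
    [0,0,0,-2,0,0,-1],
    [0,0,0,-4,0,0,-1],
    [0,0,0,-6,0,0,-1],
    [0,0,0,-7,0,0,-1],
    [0,0,0,-7,0,0,-1]
  ]
}}

```text
t: 3.32
eef_pos: [0.4567, 0.2814, 0.2566]
tcp_rot: [-0.332, 0.622, 0.332, 0.627]
contact_force: [0.7, 0.5, -3.9]
grip_width: 0.0636
```

```bash
python3 - <<'E'
from h import *
to(.6216,.0682,.194+.05)
s=cam("side")
cv2.imwrite("pics/h3.png",cv2.resize(s["frame"][170:290,250:410],(640,480)))
E
```

```text
t 3.3167 pos [0.4567 0.2814 0.2566] yaw z 56.00593978852838 F [ 0.7216  0.5366 -3.8976] w 0.06359256997578609
shift cm [  1.3047 -25.5866  -8.4583] turn x None
```

View pics/h3.png

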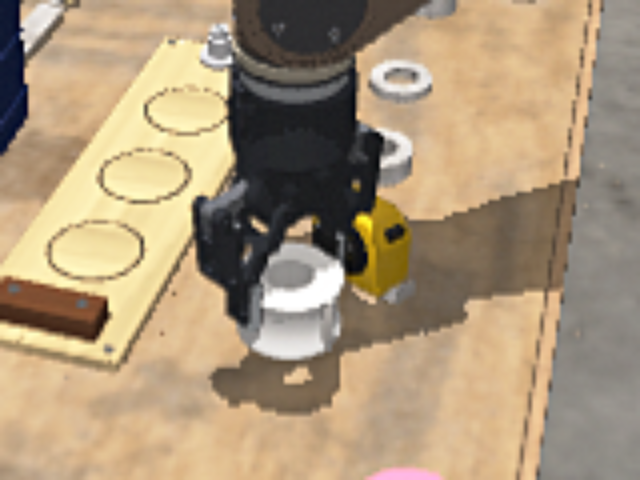

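The head hangs level in the jaws by its waist at 63 mm, and nothing else was touched. I'm carrying it to the middle mark.

{"name": "send_rows", "arguments": {
  "plan": [
    [0,0,0,0,-3,-1,-1],
    [0,0,0,0,-6.4,-2.1,-1],
    [0,0,0,0,-10,-3.3,-1],
    [0,0,0,0,-13,-4.3,-1],
    [0,0,0,0,-16,-5.3,-1]
  ]
}}

```text
t: 3.78
eef_pos: [0.5588, 0.146, 0.2515]
tcp_rot: [-0.331, 0.625, 0.332, 0.623]
contact_force: [0.9, 1.0, -3.6]
grip_width: 0.0633
```

{"name": "send_rows", "arguments": {
  "plan": [
    [0,0,0,0,-3,-1,-1],
    [0,0,0,0,-6,-2,-1],
    [0,0,0,0,-8.3,-2.7,-1],
    [0,0,0,0,-9.6,-3.2,-1],
    [0,0,0,0,-9.6,-3.2,-1]
  ]
}}

```text
t: 4.2
eef_pos: [0.6214, 0.0649, 0.2521]
tcp_rot: [-0.331, 0.625, 0.331, 0.624]
contact_force: [-0.3, -0.0, -3.6]
grip_width: 0.0632
```

{"name": "send_rows", "arguments": {
  "plan": [
    [0,0,0,1,0,0,-1],
    [0,0,0,2,0,0,-1],
    [0,0,0,3,0,0,-1],
    [0,0,0,3,0,0,-1],
    [0,0,0,3,0,0,-1]
  ]
}}

```text
t: 4.62
eef_pos: [0.6192, 0.0683, 0.2216]
tcp_rot: [-0.332, 0.625, 0.333, 0.623]
contact_force: [-0.2, -0.4, -3.6]
grip_width: 0.0634
```

```bash
python3 - <<'E'
from h import *
to(.6216,.0682,.1978)
E
```

```text
t 4.6167 pos [0.6192 0.0683 0.2216] yaw z 56.080658048878526 F [-0.163  -0.3763 -3.5574] w 0.06343049790045593
shift cm [ 2.3806 -0.2146  0.1287] turn x None
```

{"name": "send_rows", "arguments": {
  "plan": [
    [0,0,0,1,-0.2,0.1,-1],
    [0,0,0,1.9,-0.2,0.1,-1],
    [0,0,0,1.9,-0.2,0.1,-1],
    [0,0,0,1.9,-0.2,0.1,-1],
    [0,0,0,1.9,-0.2,0.1,-1]
  ]
}}

```text
t: 5.03
eef_pos: [0.6227, 0.067, 0.2046]
tcp_rot: [-0.332, 0.624, 0.332, 0.624]
contact_force: [0.0, -0.3, -4.4]
grip_width: 0.0631
```

```bash
python3 - <<'E'
from h import *
to(.6216,.0682,.1978)
s=cam("side")
cv2.imwrite("pics/h4.png",cv2.resize(s["frame"][160:270,230:350],(600,550)))
E
```

```text
t 5.0333 pos [0.6227 0.067  0.2046] yaw z 56.00439205111553 F [ 0.0052 -0.3482 -4.36  ] w 0.06305646244487234
shift cm [0.6815 0.1577 0.034 ] turn x None
```

View pics/h4.png

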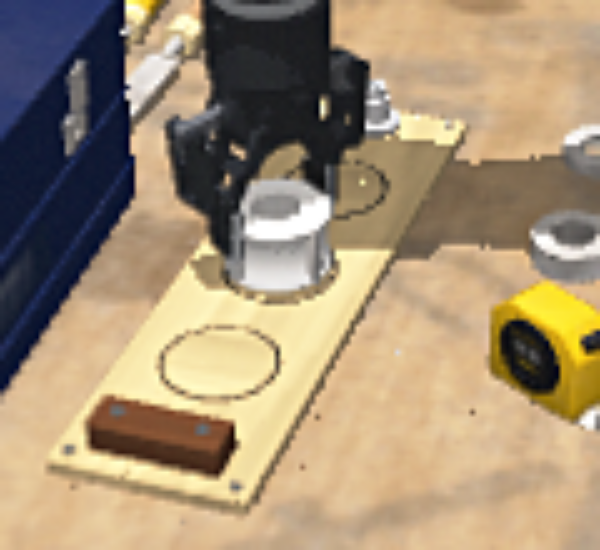

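The head hovers a few mm above the middle mark, and the toolbox is clear of the fingers. I'm lowering to touch.

{"name": "send_rows", "arguments": {
  "plan": [
    [0,0,0,0.3,0.05,0,-1],
    [0,0,0,0.5,0.05,0,-1],
    [0,0,0,0.5,0.05,0,-1],
    [0,0,0,0.5,0.05,0,-1],
    [0,0,0,0.5,0.05,0,-1]
  ]
}}

```text
t: 5.5
eef_pos: [0.6223, 0.0673, 0.1998]
tcp_rot: [-0.332, 0.624, 0.332, 0.624]
contact_force: [0.2, 0.3, -4.4]
grip_width: 0.0632
```

{"name": "send_rows", "arguments": {
  "plan": [
    [0,0,0,0.1,0,0,-1],
    [0,0,0,0.1,0,0,-1],
    [0,0,0,0.1,0,0,-1]
  ]
}}

```text
t: 5.75
eef_pos: [0.6223, 0.0673, 0.1987]
tcp_rot: [-0.332, 0.624, 0.332, 0.624]
contact_force: [0.2, 0.1, -4.3]
grip_width: 0.0633
```

{"name": "send_rows", "arguments": {
  "plan": [
    [0,0,0,0.1,0.1,0,-1],
    [0,0,0,0.1,0.1,0,-1],
    [0,0,0,0.1,0.1,0,-1]
  ]
}}

```text
t: 6.0
eef_pos: [0.6216, 0.0678, 0.198]
tcp_rot: [-0.332, 0.624, 0.332, 0.625]
contact_force: [-0.3, -0.2, -3.0]
grip_width: 0.0629
```

{"name": "send_rows", "arguments": {
  "plan": [
    [0,0,0,0.1,0,0,-1],
    [0,0,0,0.1,0,0,-1],
    [0,0,0,0.1,0,0,-1]
  ]
}}

```text
t: 6.25
eef_pos: [0.6217, 0.0679, 0.1979]
tcp_rot: [-0.332, 0.624, 0.332, 0.624]
contact_force: [-4.0, 0.0, 5.2]
grip_width: 0.0635
```

{"name": "send_rows", "arguments": {
  "plan": [
    [0,0,0,0.1,0,0,-1],
    [0,0,0,0.1,0,0,-1],
    [0,0,0,0.1,0,0,-1]
  ]
}}

```text
t: 6.5
eef_pos: [0.6218, 0.0679, 0.1978]
tcp_rot: [-0.332, 0.624, 0.332, 0.624]
contact_force: [-6.9, -0.1, 11.1]
grip_width: 0.0634
```

It's seated at 11 N. I'm releasing and lifting.

{"name": "send_rows", "arguments": {
  "plan": [
    [0,0,0,0,0,0,1],
    [0,0,0,0,0,0,1],
    [0,0,0,0,0,0,1],
    [0,0,0,0,0,0,1],
    [0,0,0,0,0,0,1]
  ]
}}

```text
t: 6.92
eef_pos: [0.6215, 0.0679, 0.1954]
tcp_rot: [-0.332, 0.624, 0.332, 0.624]
contact_force: [0.4, 0.5, -1.0]
grip_width: 0.0854
```

{"name": "send_rows", "arguments": {
  "plan": [
    [0,0,0,0,0,0,1],
    [0,0,0,-2,0,0,1],
    [0,0,0,-5,0,0,1],
    [0,0,0,-8,0,0,1],
    [0,0,0,-8,0,0,1]
  ]
}}

```text
t: 7.33
eef_pos: [0.6238, 0.0679, 0.283]
tcp_rot: [-0.334, 0.621, 0.33, 0.628]
contact_force: [1.1, 0.0, 0.5]
grip_width: 0.0855
```

```bash
python3 - <<'E'
from h import *
to(.4471,-.2818,.28,-3.7)
s=cam("side")
cv2.imwrite("pics/h5.png",cv2.resize(s["frame"][160:270,230:350],(600,550)))
E
```

```text
t 7.3333 pos [0.6238 0.0679 0.283 ] yaw z 56.01181184720273 F [1.0931 0.0428 0.5324] w 0.0854864579519932
shift cm [  0.0999  -4.894  -38.8708] turn x 59.71181184720273
```

{"name": "send_rows", "arguments": {
  "plan": [
    [30,0,0,0,-2.4,-19,1],
    [30,0,0,0,-2.4,-19,1],
    [30,0,0,0,-2.4,-19,1],
    [30,0,0,0,-2.4,-19,1],
    [30,0,0,0,-2.4,-19,1]
  ]
}}

```text
t: 7.8
eef_pos: [0.533, -0.1053, 0.2742]
tcp_rot: [-0.157, 0.69, 0.157, 0.689]
contact_force: [1.0, 0.4, -0.1]
grip_width: 0.0852
```

{"name": "send_rows", "arguments": {
  "plan": [
    [30,0,0,0,-12.1,-16,1],
    [30,0,0,0,-12.1,-16,1],
    [30,0,0,0,-12.1,-16,1],
    [30,0,0,0,-12.1,-16,1],
    [30,0,0,0,-12.1,-16,1]
  ]
}}

```text
t: 8.22
eef_pos: [0.4425, -0.2838, 0.2746]
tcp_rot: [0.027, 0.707, -0.026, 0.706]
contact_force: [1.0, 0.2, -0.1]
grip_width: 0.0855
```

```bash
python3 - <<'E'
from h import *
to(.4471,-.2818,.18,-3.7)
print(bot.state()["joint_positions"])
s=cam("side");t=cam("top")
f=s["frame"][150:270,230:350]
cv2.imwrite("pics/h6.png",np.hstack([cv2.resize(f,(400,400)),cv2.resize(t["frame"][145:205,215:295],(400,300)) if 0 else cv2.resize(t["frame"][140:200,240:360],(400,400))]))
k=[k for k in blobs(t,grey(t),(275,150,315,190))]
print([(cen(t,q,.045),cv2.contourArea(q)) for q in k])
E
```

```text
t 8.2167 pos [ 0.4425 -0.2838  0.2746] yaw z -4.317686988104953 F [ 1.0246  0.1592 -0.0766] w 0.08549337167192367
shift cm [9.4569 0.2238 0.453 ] turn x -0.6176869881049525
[-0.7633  0.1084  2.0408 -0.0004  0.9939 -0.6877]
[(array([0.6206, 0.0681, 0.045 ]), 449.0)]
```

View pics/h6.png

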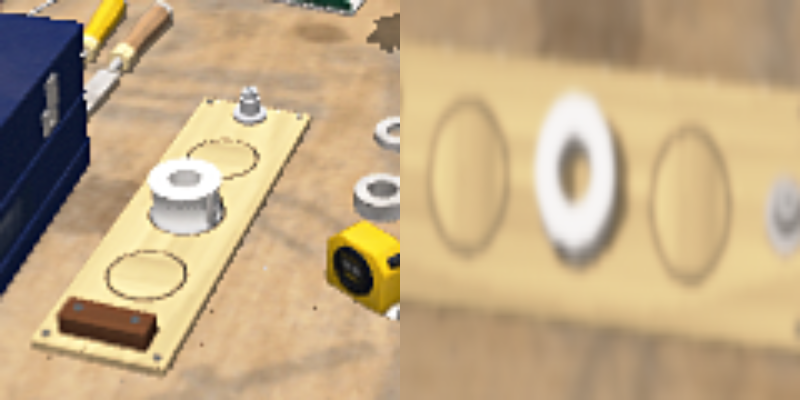

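The head stands upright on the middle mark, measured at (0.6206, 0.0681) against the ring at (0.6216, 0.0682). Now the tall collar.

{"name": "send_rows", "arguments": {
  "plan": [
    [0,0,0,3,0.2,0.4,1],
    [0,0,0,6,0.2,0.4,1],
    [0,0,0,6,0.2,0.4,1],
    [0,0,0,6,0.2,0.4,1],
    [0,0,0,6,0.2,0.4,1]
  ]
}}

```text
t: 8.73
eef_pos: [0.4489, -0.28, 0.2162]
tcp_rot: [0.024, 0.707, -0.024, 0.707]
contact_force: [0.2, -0.4, 0.3]
grip_width: 0.0852
```

```bash
python3 - <<'E'
from h import *
to(.4471,-.2818,.177,-3.7)
E
```

```text
t 8.7333 pos [ 0.4489 -0.28    0.2162] yaw z -3.946034970960925 F [ 0.1799 -0.3853  0.3207] w 0.08516833561310212
shift cm [ 3.9177 -0.1971 -0.1671] turn x -0.24603497096092486
```

{"name": "send_rows", "arguments": {
  "plan": [
    [0,0,0,2,-0.2,-0.2,1],
    [0,0,0,3,-0.2,-0.2,1],
    [0,0,0,3.9,-0.2,-0.2,1],
    [0,0,0,3.9,-0.2,-0.2,1],
    [0,0,0,3.9,-0.2,-0.2,1]
  ]
}}

```text
t: 9.15
eef_pos: [0.4465, -0.282, 0.1768]
tcp_rot: [0.025, 0.707, -0.024, 0.707]
contact_force: [0.4, 0.2, -0.2]
grip_width: 0.0856
```

{"name": "send_rows", "arguments": {
  "plan": [
    [0,0,0,0,0,0,0],
    [0,0,0,0,0,0,-1],
    [0,0,0,0,0,0,-1],
    [0,0,0,0,0,0,-1],
    [0,0,0,0,0,0,-1]
  ]
}}

```text
t: 9.57
eef_pos: [0.4468, -0.2825, 0.1778]
tcp_rot: [0.024, 0.706, -0.025, 0.707]
contact_force: [0.2, 0.1, 4.0]
grip_width: 0.0474
```

{"name": "send_rows", "arguments": {
  "plan": [
    [0,0,0,0,0,0,-1],
    [0,0,0,0,0,0,-1],
    [0,0,0,0,0,0,-1],
    [0,0,0,0,0,0,-1],
    [0,0,0,0,0,0,-1]
  ]
}}

```text
t: 9.98
eef_pos: [0.4468, -0.2825, 0.1778]
tcp_rot: [0.024, 0.706, -0.025, 0.707]
contact_force: [-0.3, 1.0, 5.9]
grip_width: 0.0467
```

{"name": "send_rows", "arguments": {
  "plan": [
    [0,0,0,-2,0,0,-1],
    [0,0,0,-5,0,0,-1],
    [0,0,0,-8,0,0,-1],
    [0,0,0,-8,0,0,-1],
    [0,0,0,-8,0,0,-1]
  ]
}}

```text
t: 10.4
eef_pos: [0.4465, -0.2823, 0.2577]
tcp_rot: [0.024, 0.706, -0.025, 0.707]
contact_force: [-0.6, 0.3, -3.4]
grip_width: 0.0469
```

```bash
python3 - <<'E'
from h import *
to(.615,-.0315,.24,-3.7)
E
```

```text
t 10.4 pos [ 0.4465 -0.2823  0.2577] yaw z -3.9942959041183568 F [-0.6309  0.3257 -3.4487] w 0.046895968481563875
shift cm [ 1.7558 26.1933 15.0556] turn x -0.2942959041183566
```

{"name": "send_rows", "arguments": {
  "plan": [
    [0,0,0,0,3,1.7,-1],
    [0,0,0,0,6,3.4,-1],
    [0,0,0,0,9,5.1,-1],
    [0,0,0,0,12,6.9,-1],
    [0,0,0,0,15,8.6,-1]
  ]
}}

```text
t: 10.82
eef_pos: [0.542, -0.1366, 0.2534]
tcp_rot: [0.026, 0.709, -0.024, 0.705]
contact_force: [1.1, -0.5, -3.0]
grip_width: 0.0467
```

{"name": "send_rows", "arguments": {
  "plan": [
    [0,0,0,0,3,1.7,-1],
    [0,0,0,0,6,3.4,-1],
    [0,0,0,0,9,5.2,-1],
    [0,0,0,0,11.1,6.4,-1],
    [0,0,0,0,11.1,6.4,-1]
  ]
}}

```text
t: 11.23
eef_pos: [0.6147, -0.0283, 0.2534]
tcp_rot: [0.024, 0.708, -0.022, 0.705]
contact_force: [-0.3, 0.7, -3.1]
grip_width: 0.0466
```

{"name": "send_rows", "arguments": {
  "plan": [
    [0,0,0,2,0,0,-1],
    [0,0,0,4,0,0,-1],
    [0,0,0,4,0,0,-1],
    [0,0,0,4,0,0,-1],
    [0,0,0,4,0,0,-1]
  ]
}}

```text
t: 11.65
eef_pos: [0.6137, -0.0326, 0.2159]
tcp_rot: [0.025, 0.707, -0.025, 0.706]
contact_force: [-0.4, 0.3, -1.8]
grip_width: 0.0472
```

```bash
python3 - <<'E'
from h import *
to(.615,-.032,.190,-3.7)
s=cam("side")
cv2.imwrite("pics/h7.png",cv2.resize(s["frame"][150:250,240:360],(720,600)))
E
```

```text
t 11.65 pos [ 0.6137 -0.0326  0.2159] yaw z -4.028358182774451 F [-0.4329  0.3321 -1.8367] w 0.04722517550201083
shift cm [2.5917 0.0704 0.1301] turn x -0.3283581827744504
```

View pics/h7.png

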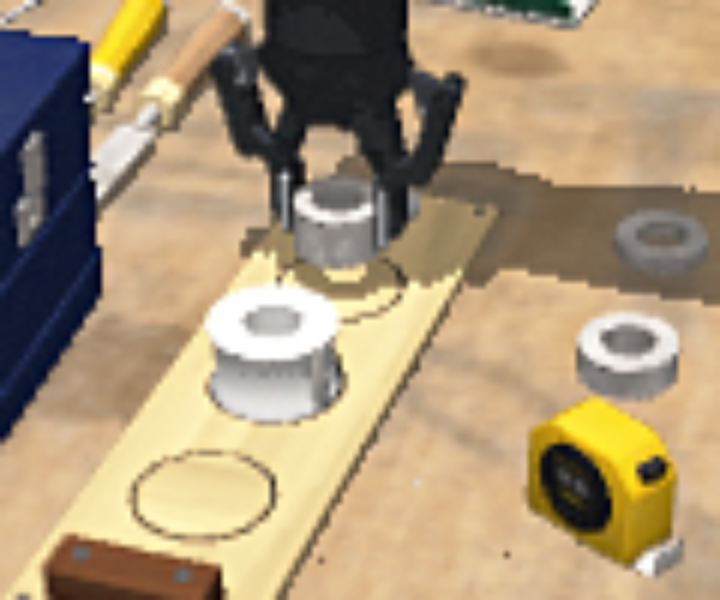

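The tall collar (340,225) hangs level above the mark beside the spindle, clear of the head. Lowering.

{"name": "send_rows", "arguments": {
  "plan": [
    [0,0,0,1,0.1,0.1,-1],
    [0,0,0,2,0.1,0.1,-1],
    [0,0,0,2.3,0.1,0.1,-1],
    [0,0,0,2.3,0.1,0.1,-1],
    [0,0,0,2.3,0.1,0.1,-1]
  ]
}}

```text
t: 12.12
eef_pos: [0.615, -0.0312, 0.1931]
tcp_rot: [0.025, 0.707, -0.025, 0.706]
contact_force: [0.1, 0.0, -3.2]
grip_width: 0.0468
```

{"name": "send_rows", "arguments": {
  "plan": [
    [0,0,0,0.1,0,0,-1],
    [0,0,0,0.1,0,0,-1],
    [0,0,0,0.1,0,0,-1]
  ]
}}

```text
t: 12.37
eef_pos: [0.6154, -0.0313, 0.193]
tcp_rot: [0.025, 0.706, -0.025, 0.707]
contact_force: [0.4, 0.3, -2.8]
grip_width: 0.047
```

Still about 3 mm up by the pose. I'm making the final creep with a 0.5 mm correction.

{"name": "send_rows", "arguments": {
  "plan": [
    [0,0,0,0.1,-0.05,0,-1],
    [0,0,0,0.2,-0.05,0,-1],
    [0,0,0,0.2,-0.05,0,-1]
  ]
}}

```text
t: 12.62
eef_pos: [0.6151, -0.0318, 0.1906]
tcp_rot: [0.025, 0.707, -0.025, 0.707]
contact_force: [-1.0, -0.4, -2.7]
grip_width: 0.0475
```

{"name": "send_rows", "arguments": {
  "plan": [
    [0,0,0,0.1,0,0,-1],
    [0,0,0,0.1,0,0,-1],
    [0,0,0,0.1,0,0,-1]
  ]
}}

```text
t: 12.87
eef_pos: [0.6153, -0.0318, 0.1898]
tcp_rot: [0.025, 0.707, -0.025, 0.707]
contact_force: [-0.7, 0.1, -3.0]
grip_width: 0.0474
```

{"name": "send_rows", "arguments": {
  "plan": [
    [0,0,0,0.1,0,0,-1],
    [0,0,0,0.1,0,0,-1],
    [0,0,0,0.1,0,0,-1]
  ]
}}

```text
t: 13.12
eef_pos: [0.6154, -0.0318, 0.1898]
tcp_rot: [0.025, 0.707, -0.025, 0.707]
contact_force: [-4.0, 0.2, 5.7]
grip_width: 0.0472
```

{"name": "send_rows", "arguments": {
  "plan": [
    [0,0,0,0,0,0,1],
    [0,0,0,0,0,0,1],
    [0,0,0,0,0,0,1],
    [0,0,0,0,0,0,1],
    [0,0,0,0,0,0,1]
  ]
}}

```text
t: 13.53
eef_pos: [0.6152, -0.0318, 0.1886]
tcp_rot: [0.025, 0.707, -0.025, 0.707]
contact_force: [0.2, 0.3, 0.4]
grip_width: 0.0855
```

{"name": "send_rows", "arguments": {
  "plan": [
    [0,0,0,0,0,0,1],
    [0,0,0,-2,0,0,1],
    [0,0,0,-5,0,0,1],
    [0,0,0,-8,0,0,1],
    [0,0,0,-8,0,0,1]
  ]
}}

```text
t: 13.95
eef_pos: [0.6176, -0.0322, 0.276]
tcp_rot: [0.024, 0.702, -0.025, 0.711]
contact_force: [1.7, -0.1, 1.3]
grip_width: 0.0854
```

{"name": "send_rows", "arguments": {
  "plan": [
    [0,0,0,0,0.3,-4,1],
    [0,0,0,0,0.7,-8,1],
    [0,0,0,0,1,-12,1],
    [0,0,0,0,1.3,-16,1],
    [0,0,0,0,1.3,-16.8,1]
  ]
}}

```text
t: 14.37
eef_pos: [0.4426, -0.0055, 0.2654]
tcp_rot: [0.025, 0.71, -0.024, 0.703]
contact_force: [-0.1, -0.1, -0.8]
grip_width: 0.0852
```

{"name": "send_rows", "arguments": {
  "plan": [
    [0,0,0,2,0,0,1],
    [0,0,0,5,0,0,1],
    [0,0,0,5,0,0,1],
    [0,0,0,5,0,0,1],
    [0,0,0,5,0,0,1]
  ]
}}

```text
t: 14.78
eef_pos: [0.4492, -0.0073, 0.2196]
tcp_rot: [0.025, 0.706, -0.025, 0.707]
contact_force: [-0.1, 0.1, 0.3]
grip_width: 0.0853
```

```bash
python3 - <<'E'
from h import *
to(.4482,-.0066,.173,-3.7)
t=cam("top");s=cam("side")
print([(cen(t,q,.035),cv2.contourArea(q)) for q in blobs(t,grey(t,60,110),(308,150,344,190))])
cv2.imwrite("pics/h8.png",np.hstack([cv2.resize(s["frame"][150:250,240:360],(480,400)),cv2.resize(t["frame"][140:250,250:350],(300,400))]))
E
```

```text
t 14.7833 pos [ 0.4492 -0.0073  0.2196] yaw z -3.994989837751193 F [-0.0581  0.129   0.2927] w 0.08531790922431613
shift cm [ 4.6566  0.0622 -0.1114] turn x -0.29498983775119303
[(array([ 0.6172, -0.0318,  0.035 ]), 217.0)]
```

View pics/h8.png

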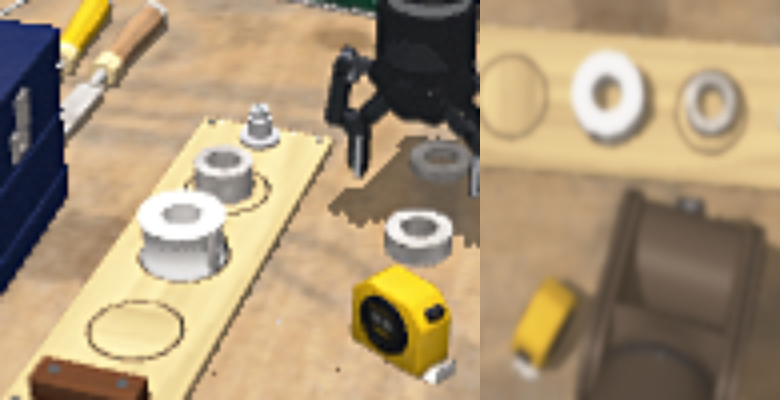

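The tall collar stands upright on its mark. The apparent shift in the picture is parallax: its top face measures (0.6157, -0.032) against the ring at (0.615, -0.0315). The jaws are now over the thick collar at (418,235), so I'm grasping it.

{"name": "send_rows", "arguments": {
  "plan": [
    [0,0,0,2,0,-0.1,1],
    [0,0,0,3.5,0,-0.1,1],
    [0,0,0,4.8,0,-0.1,1],
    [0,0,0,4.8,0,-0.1,1],
    [0,0,0,4.8,0,-0.1,1]
  ]
}}

```text
t: 15.3
eef_pos: [0.448, -0.0071, 0.1713]
tcp_rot: [0.025, 0.707, -0.025, 0.707]
contact_force: [0.0, -0.4, 0.1]
grip_width: 0.0855
```

{"name": "send_rows", "arguments": {
  "plan": [
    [0,0,0,0,0,0,0],
    [0,0,0,0,0,0,-1],
    [0,0,0,0,0,0,-1],
    [0,0,0,0,0,0,-1],
    [0,0,0,0,0,0,-1]
  ]
}}

```text
t: 15.72
eef_pos: [0.4483, -0.0072, 0.1723]
tcp_rot: [0.024, 0.706, -0.025, 0.707]
contact_force: [-1.9, 1.1, 5.4]
grip_width: 0.0519
```

{"name": "send_rows", "arguments": {
  "plan": [
    [0,0,0,0,0,0,-1],
    [0,0,0,0,0,0,-1],
    [0,0,0,0,0,0,-1],
    [0,0,0,0,0,0,-1],
    [0,0,0,0,0,0,-1]
  ]
}}

```text
t: 16.13
eef_pos: [0.4483, -0.0072, 0.1723]
tcp_rot: [0.024, 0.706, -0.025, 0.707]
contact_force: [-2.3, -0.2, 5.7]
grip_width: 0.0519
```

{"name": "send_rows", "arguments": {
  "plan": [
    [0,0,0,-2,0,0,-1],
    [0,0,0,-5,0,0,-1],
    [0,0,0,-8,0,0,-1],
    [0,0,0,-10,0,0,-1],
    [0,0,0,-10,0,0,-1]
  ]
}}

```text
t: 16.55
eef_pos: [0.4493, -0.0074, 0.2759]
tcp_rot: [0.024, 0.703, -0.025, 0.71]
contact_force: [1.2, 0.2, -1.1]
grip_width: 0.0522
```

```bash
python3 - <<'E'
from h import *
to(.6279,.1678,.26,-3.7)
E
```

```text
t 16.55 pos [ 0.4493 -0.0074  0.2759] yaw z -3.9838654700162253 F [ 1.1809  0.2366 -1.0954] w 0.05223431318720356
shift cm [ 1.7281 18.7191 16.5869] turn x -0.2838654700162251
```

{"name": "send_rows", "arguments": {
  "plan": [
    [0,0,0,0,2.5,2.2,-1],
    [0,0,0,0,5,4.4,-1],
    [0,0,0,0,7.5,6.6,-1],
    [0,0,0,0,10,8.8,-1],
    [0,0,0,0,12.5,11,-1]
  ]
}}

```text
t: 16.97
eef_pos: [0.5662, 0.1112, 0.2688]
tcp_rot: [0.025, 0.708, -0.025, 0.706]
contact_force: [-0.2, -0.3, -1.8]
grip_width: 0.0517
```

{"name": "send_rows", "arguments": {
  "plan": [
    [0,0,0,0,2.5,2.2,-1],
    [0,0,0,0,4.5,4,-1],
    [0,0,0,0,6.2,5.5,-1],
    [0,0,0,0,6.2,5.5,-1],
    [0,0,0,0,6.2,5.5,-1]
  ]
}}

```text
t: 17.38
eef_pos: [0.625, 0.1687, 0.2686]
tcp_rot: [0.024, 0.708, -0.024, 0.706]
contact_force: [-0.5, 0.1, -3.0]
grip_width: 0.0521
```

{"name": "send_rows", "arguments": {
  "plan": [
    [0,0,0,2,0,0,-1],
    [0,0,0,4,0,0,-1],
    [0,0,0,6,0,0,-1],
    [0,0,0,6,0,0,-1],
    [0,0,0,6,0,0,-1]
  ]
}}

```text
t: 17.8
eef_pos: [0.6236, 0.1672, 0.2084]
tcp_rot: [0.025, 0.709, -0.025, 0.705]
contact_force: [-0.4, 0.1, -1.6]
grip_width: 0.0519
```

```bash
python3 - <<'E'
from h import *
to(.6279,.1674,.1843,-3.7)
s=cam("side")
cv2.imwrite("pics/h9.png",cv2.resize(s["frame"][170:270,230:350],(600,500)))
E
```

```text
t 17.8 pos [0.6236 0.1672 0.2084] yaw z -4.0382916919684595 F [-0.4425  0.0758 -1.6445] w 0.051903065468454815
shift cm [2.4093 0.0536 0.4399] turn x -0.3382916919684593
```

View pics/h9.png

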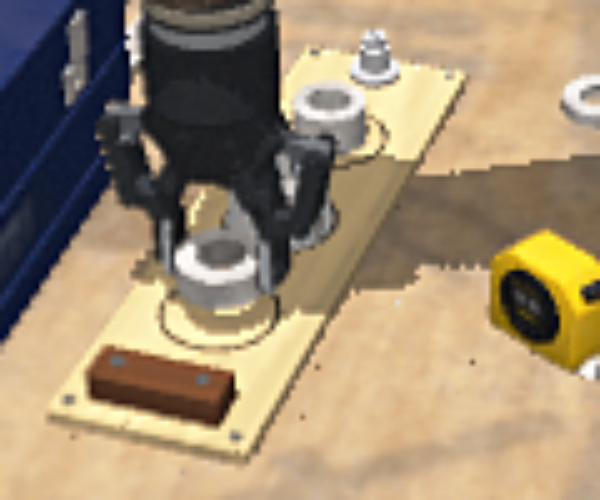

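The thick collar (220,265) hangs level over the mark beside the block, and the toolbox is clear. I'm correcting and lowering.

{"name": "send_rows", "arguments": {
  "plan": [
    [0,0,0,1,0,0.4,-1],
    [0,0,0,1.8,0,0.4,-1],
    [0,0,0,1.9,0,0.4,-1],
    [0,0,0,1.9,0,0.4,-1],
    [0,0,0,1.9,0,0.4,-1]
  ]
}}

```text
t: 18.27
eef_pos: [0.6291, 0.1677, 0.1917]
tcp_rot: [0.025, 0.707, -0.025, 0.707]
contact_force: [-0.3, 1.1, -1.6]
grip_width: 0.0516
```

{"name": "send_rows", "arguments": {
  "plan": [
    [0,0,0,0.1,0,0,-1],
    [0,0,0,0.1,0,0,-1],
    [0,0,0,0.1,0,0,-1]
  ]
}}

```text
t: 18.52
eef_pos: [0.6292, 0.1678, 0.191]
tcp_rot: [0.025, 0.707, -0.025, 0.707]
contact_force: [0.4, 0.4, -2.1]
grip_width: 0.0517
```

{"name": "send_rows", "arguments": {
  "plan": [
    [0,0,0,0.3,0,-0.1,-1],
    [0,0,0,0.5,0,-0.1,-1],
    [0,0,0,0.5,0,-0.1,-1],
    [0,0,0,0.5,0,-0.1,-1]
  ]
}}

```text
t: 18.85
eef_pos: [0.628, 0.1678, 0.1854]
tcp_rot: [0.025, 0.707, -0.025, 0.706]
contact_force: [-0.5, 1.0, -2.7]
grip_width: 0.0515
```

{"name": "send_rows", "arguments": {
  "plan": [
    [0,0,0,0.1,0,0,-1],
    [0,0,0,0.1,0,0,-1],
    [0,0,0,0.1,0,0,-1]
  ]
}}

```text
t: 19.1
eef_pos: [0.6281, 0.1678, 0.1847]
tcp_rot: [0.025, 0.707, -0.025, 0.707]
contact_force: [-0.1, -0.3, -1.1]
grip_width: 0.0519
```

{"name": "send_rows", "arguments": {
  "plan": [
    [0,0,0,0.1,0,0,-1],
    [0,0,0,0.1,0,0,-1],
    [0,0,0,0.1,0,0,-1]
  ]
}}

```text
t: 19.35
eef_pos: [0.6283, 0.1678, 0.1844]
tcp_rot: [0.025, 0.707, -0.025, 0.707]
contact_force: [-1.4, -0.4, 2.6]
grip_width: 0.0521
```

{"name": "send_rows", "arguments": {
  "plan": [
    [0,0,0,0,0,0,1],
    [0,0,0,0,0,0,1],
    [0,0,0,0,0,0,1],
    [0,0,0,0,0,0,1],
    [0,0,0,0,0,0,1]
  ]
}}

```text
t: 19.77
eef_pos: [0.6282, 0.1678, 0.1837]
tcp_rot: [0.025, 0.707, -0.025, 0.707]
contact_force: [0.3, 0.0, -0.8]
grip_width: 0.0855
```

{"name": "send_rows", "arguments": {
  "plan": [
    [0,0,0,0,0,0,1],
    [0,0,0,-2,0,0,1],
    [0,0,0,-5,0,0,1],
    [0,0,0,-9,0,0,1],
    [0,0,0,-9,0,0,1]
  ]
}}

```text
t: 20.18
eef_pos: [0.6309, 0.1683, 0.283]
tcp_rot: [0.025, 0.701, -0.024, 0.712]
contact_force: [1.4, 0.4, 1.3]
grip_width: 0.0855
```

{"name": "send_rows", "arguments": {
  "plan": [
    [0,0,0,0,-3.6,-1.8,1],
    [0,0,0,0,-7.2,-3.6,1],
    [0,0,0,0,-10.8,-5.4,1],
    [0,0,0,0,-14.4,-7.2,1],
    [0,0,0,0,-16,-8,1]
  ]
}}

```text
t: 20.6
eef_pos: [0.5352, 0.0113, 0.2734]
tcp_rot: [0.025, 0.707, -0.026, 0.706]
contact_force: [-0.2, 0.6, 0.0]
grip_width: 0.0854
```

{"name": "send_rows", "arguments": {
  "plan": [
    [0,0,0,0,-3.6,-1.8,1],
    [0,0,0,0,-7.2,-3.6,1],
    [0,0,0,0,-10.8,-5.4,1],
    [0,0,0,0,-14.4,-7.2,1],
    [0,0,0,0,-15.3,-7.6,1]
  ]
}}

```text
t: 21.02
eef_pos: [0.4487, -0.1367, 0.2739]
tcp_rot: [0.025, 0.707, -0.027, 0.707]
contact_force: [0.4, -0.2, -0.2]
grip_width: 0.0857
```

{"name": "send_rows", "arguments": {
  "plan": [
    [0,0,0,3,0,0,1],
    [0,0,0,6,0,0,1],
    [0,0,0,6,0,0,1],
    [0,0,0,6,0,0,1],
    [0,0,0,6,0,0,1]
  ]
}}

```text
t: 21.43
eef_pos: [0.4514, -0.1335, 0.2148]
tcp_rot: [0.024, 0.706, -0.025, 0.707]
contact_force: [0.2, -0.1, -0.5]
grip_width: 0.0852
```

```bash
python3 - <<'E'
from h import *
to(.4514,-.1333,.171,-3.7)
t=cam("top")
for roi,z in(((242,148,278,184),.032),((275,150,312,190),.047)):
    print([(cen(t,q,z),cv2.contourArea(q)) for q in blobs(t,grey(t,60,110),roi)])
E
```

```text
t 21.4333 pos [ 0.4514 -0.1335  0.2148] yaw z -3.962071167041629 F [ 0.1746 -0.0541 -0.4795] w 0.08521177188464275
shift cm [ 4.3824  0.0255 -0.0094] turn x -0.2620711670416287
[(array([0.6294, 0.168 , 0.032 ]), 261.0)]
[(array([0.6194, 0.0682, 0.047 ]), 471.5)]
```

Thick collar: (0.6294, 0.168) against the ring at (0.6279, 0.1678), so it's fine. Now the thin collar, taken low.

{"name": "send_rows", "arguments": {
  "plan": [
    [0,0,0,2,0,0,1],
    [0,0,0,3.5,0,0,1],
    [0,0,0,4.5,0,0,1],
    [0,0,0,4.5,0,0,1],
    [0,0,0,4.5,0,0,1]
  ]
}}

```text
t: 21.9
eef_pos: [0.4512, -0.1335, 0.1694]
tcp_rot: [0.024, 0.706, -0.025, 0.707]
contact_force: [0.3, -0.9, -0.5]
grip_width: 0.0852
```

{"name": "send_rows", "arguments": {
  "plan": [
    [0,0,0,0,0,0,0.4],
    [0,0,0,0,0,0,-1],
    [0,0,0,0,0,0,-1],
    [0,0,0,0,0,0,-1],
    [0,0,0,0,0,0,-1]
  ]
}}

```text
t: 22.32
eef_pos: [0.4516, -0.134, 0.1704]
tcp_rot: [0.024, 0.706, -0.025, 0.707]
contact_force: [-0.8, 0.9, 5.9]
grip_width: 0.0508
```

{"name": "send_rows", "arguments": {
  "plan": [
    [0,0,0,0,0,0,-1],
    [0,0,0,0,0,0,-1],
    [0,0,0,0,0,0,-1],
    [0,0,0,0,0,0,-1],
    [0,0,0,0,0,0,-1]
  ]
}}

```text
t: 22.73
eef_pos: [0.4516, -0.134, 0.1704]
tcp_rot: [0.024, 0.706, -0.025, 0.707]
contact_force: [-0.8, 0.0, 5.7]
grip_width: 0.0508
```

{"name": "send_rows", "arguments": {
  "plan": [
    [0,0,0,-2,0,0,-1],
    [0,0,0,-5,0,0,-1],
    [0,0,0,-8,0,0,-1],
    [0,0,0,-11,0,0,-1],
    [0,0,0,-11,0,0,-1]
  ]
}}

```text
t: 23.15
eef_pos: [0.4527, -0.1346, 0.2854]
tcp_rot: [0.023, 0.703, -0.027, 0.711]
contact_force: [1.9, 0.2, -0.2]
grip_width: 0.051
```

```bash
python3 - <<'E'
from h import *
to(.6212,.0681,.28,-3.7)
s=cam("side")
cv2.imwrite("pics/h10.png",cv2.resize(s["frame"][110:230,260:400],(700,600)))
E
```

```text
t 23.15 pos [ 0.4527 -0.1346  0.2854] yaw z -3.986786350586602 F [ 1.9066  0.2406 -0.1829] w 0.050972967917367815
shift cm [ 0.606  21.3915 15.3908] turn x -0.28678635058660173
```

View pics/h10.png

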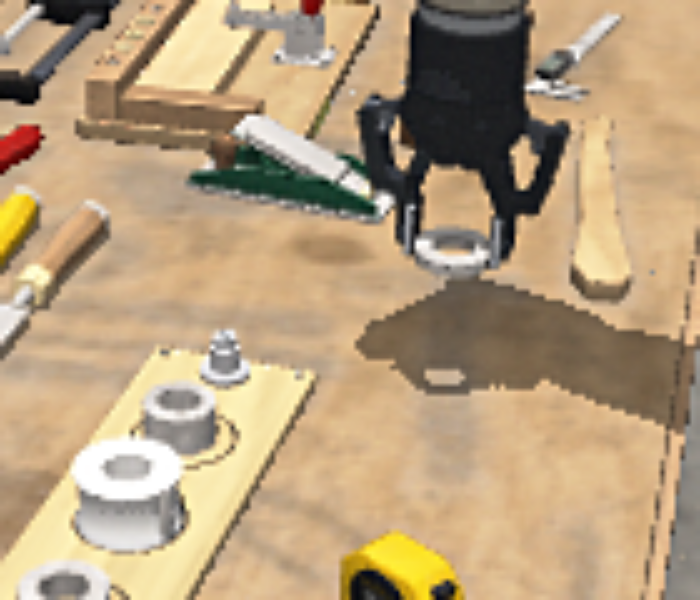

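The thin collar is held level and everything else is undisturbed. I'm carrying it over the head.

{"name": "send_rows", "arguments": {
  "plan": [
    [0,0,0,0,2.8,2,-1],
    [0,0,0,0,5.6,4,-1],
    [0,0,0,0,8.4,6,-1],
    [0,0,0,0,11.2,8,-1],
    [0,0,0,0,14,10,-1]
  ]
}}

```text
t: 23.62
eef_pos: [0.5602, 0.0006, 0.2766]
tcp_rot: [0.025, 0.708, -0.025, 0.705]
contact_force: [0.8, -0.0, -0.7]
grip_width: 0.0508
```

{"name": "send_rows", "arguments": {
  "plan": [
    [0,0,0,0,2.8,2,-1],
    [0,0,0,0,5.2,3.8,-1],
    [0,0,0,0,7.3,5.4,-1],
    [0,0,0,0,7.3,5.4,-1],
    [0,0,0,0,7.3,5.4,-1]
  ]
}}

```text
t: 24.03
eef_pos: [0.6189, 0.0692, 0.2764]
tcp_rot: [0.024, 0.708, -0.024, 0.705]
contact_force: [-0.8, -0.4, -0.7]
grip_width: 0.0505
```

{"name": "send_rows", "arguments": {
  "plan": [
    [0,0,0,2,0,0,-1],
    [0,0,0,3.5,0,0,-1],
    [0,0,0,3.5,0,0,-1],
    [0,0,0,3.5,0,0,-1],
    [0,0,0,3.5,0,0,-1]
  ]
}}

```text
t: 24.45
eef_pos: [0.6189, 0.0675, 0.2439]
tcp_rot: [0.025, 0.707, -0.025, 0.707]
contact_force: [0.5, 0.2, -1.5]
grip_width: 0.051
```

```bash
python3 - <<'E'
from h import *
to(.6212,.0677,.2224,-3.7)
E
```

```text
t 24.45 pos [0.6189 0.0675 0.2439] yaw z -4.047561192924809 F [ 0.5399  0.1961 -1.4675] w 0.05102659528922744
shift cm [2.1456 0.0373 0.2299] turn x -0.34756119292480925
```

{"name": "send_rows", "arguments": {
  "plan": [
    [0,0,0,0.8,0,0.2,-1],
    [0,0,0,1.6,0,0.2,-1],
    [0,0,0,1.8,0,0.2,-1],
    [0,0,0,1.8,0,0.2,-1],
    [0,0,0,1.8,0,0.2,-1]
  ]
}}

```text
t: 24.87
eef_pos: [0.6211, 0.0681, 0.2254]
tcp_rot: [0.025, 0.707, -0.025, 0.706]
contact_force: [0.2, 0.0, -1.7]
grip_width: 0.0511
```

{"name": "send_rows", "arguments": {
  "plan": [
    [0,0,0,0.1,0,0,-1],
    [0,0,0,0.1,0,0,-1],
    [0,0,0,0.1,0,0,-1]
  ]
}}

```text
t: 25.12
eef_pos: [0.6213, 0.0681, 0.225]
tcp_rot: [0.025, 0.707, -0.025, 0.707]
contact_force: [-0.2, 0.4, -1.0]
grip_width: 0.0509
```

{"name": "send_rows", "arguments": {
  "plan": [
    [0,0,0,0.1,0,0,-1],
    [0,0,0,0.2,0,0,-1],
    [0,0,0,0.2,0,0,-1]
  ]
}}

```text
t: 25.37
eef_pos: [0.6211, 0.0681, 0.2225]
tcp_rot: [0.025, 0.707, -0.025, 0.707]
contact_force: [0.4, -0.1, -1.3]
grip_width: 0.0507
```

{"name": "send_rows", "arguments": {
  "plan": [
    [0,0,0,0.1,0,0,-1],
    [0,0,0,0.1,0,0,-1],
    [0,0,0,0.1,0,0,-1]
  ]
}}

```text
t: 25.62
eef_pos: [0.6212, 0.0681, 0.2225]
tcp_rot: [0.025, 0.707, -0.025, 0.707]
contact_force: [-3.2, -0.2, 4.3]
grip_width: 0.0511
```

{"name": "send_rows", "arguments": {
  "plan": [
    [0,0,0,0.05,0,0,-1],
    [0,0,0,0.05,0,0,-1],
    [0,0,0,0.05,0,0,-1]
  ]
}}

```text
t: 25.87
eef_pos: [0.6213, 0.0681, 0.2224]
tcp_rot: [0.025, 0.707, -0.025, 0.706]
contact_force: [-4.1, -0.2, 6.5]
grip_width: 0.0511
```

Seated. I'm releasing, lifting and backing off for a look.

{"name": "send_rows", "arguments": {
  "plan": [
    [0,0,0,0,0,0,1],
    [0,0,0,0,0,0,1],
    [0,0,0,0,0,0,1],
    [0,0,0,0,0,0,1],
    [0,0,0,0,0,0,1]
  ]
}}

```text
t: 26.28
eef_pos: [0.6212, 0.068, 0.2209]
tcp_rot: [0.025, 0.707, -0.025, 0.707]
contact_force: [-0.0, -0.4, 0.3]
grip_width: 0.0856
```

{"name": "send_rows", "arguments": {
  "plan": [
    [0,0,0,0,0,0,1],
    [0,0,0,-2,0,0,1],
    [0,0,0,-5,0,0,1],
    [0,0,0,-9,0,0,1],
    [0,0,0,-9,0,0,1]
  ]
}}

```text
t: 26.7
eef_pos: [0.6237, 0.0681, 0.3204]
tcp_rot: [0.025, 0.701, -0.025, 0.712]
contact_force: [3.2, 0.8, 1.2]
grip_width: 0.0854
```

{"name": "send_rows", "arguments": {
  "plan": [
    [0,0,0,0,-3,-3,1],
    [0,0,0,0,-6,-6,1],
    [0,0,0,0,-8,-9,1],
    [0,0,0,0,-9,-12,1],
    [0,0,0,0,-9,-15,1]
  ]
}}

```text
t: 27.12
eef_pos: [0.4639, -0.0128, 0.3111]
tcp_rot: [0.025, 0.706, -0.026, 0.707]
contact_force: [1.1, 0.3, 0.5]
grip_width: 0.0858
```

{"name": "send_rows", "arguments": {
  "plan": [
    [0,0,0,0,-8,0,1],
    [0,0,0,0,-8,0,1],
    [0,0,0,0,-8,0,1],
    [0,0,0,0,-8,0,1],
    [0,0,0,0,-8,0,1]
  ]
}}

```text
t: 27.53
eef_pos: [0.4597, -0.0912, 0.3113]
tcp_rot: [0.025, 0.707, -0.025, 0.707]
contact_force: [-0.3, 0.3, -0.9]
grip_width: 0.0851
```

```bash
python3 - <<'E'
from h import *
to(.45,-.1,.3)
t=cam("top");s=cam("side")
for n,roi,z in(("thick",(242,148,278,184),.032),("head+thin",(275,148,312,190),.052),("tall",(309,150,344,190),.042)):
    print(n,[(cen(t,q,z),cv2.contourArea(q)) for q in blobs(t,grey(t,60,110),roi)])
cv2.imwrite("pics/h11.png",np.hstack([cv2.resize(s["frame"][165:265,225:335],(440,400)),cv2.resize(t["frame"][145:195,240:345],(360,400))]))
# side picture: top-face centres expected if centred, drawn
f=cv2.resize(s["frame"],None,fx=6,fy=6,interpolation=cv2.INTER_CUBIC)
th=np.linspace(0,2*np.pi,60)
for c,r,z in(((.6279,.1678),.027,.032),((.6216,.0682),.027,.062),((.6216,.0682),.034,.052),((.615,-.0315),.0245,.042)):
    P=np.c_[c[0]+r*np.cos(th),c[1]+r*np.sin(th),np.full(60,z)]
    cv2.polylines(f,[(proj(s,P)*6+2.5).astype(np.int32)],True,(0,0,255),1)
cv2.imwrite("pics/h12.png",f[1010:1560,1350:2000])
E
```

```text
t 27.5333 pos [ 0.4597 -0.0912  0.3113] yaw z -4.049649729717353 F [-0.2932  0.3091 -0.8853] w 0.08512430872811368
shift cm [ 1.1269 -0.9446 -0.9036] turn x None
thick [(array([0.6294, 0.168 , 0.032 ]), 261.0)]
head+thin [(array([0.6183, 0.0679, 0.052 ]), 471.5)]
tall [(array([ 0.6156, -0.0317,  0.042 ]), 217.0)]
```

View pics/h12.png

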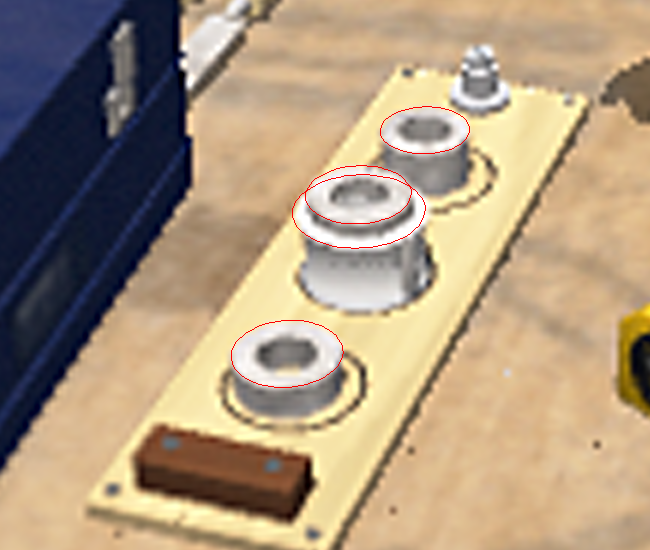

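In this last enlarged side view (16 pictures saved, 14 viewed), the red outlines are where each top face would be if it were exactly centred. They match all four parts: thick at (287,354), head at (360,212), thin at (359,195) and tall at (425,130). All stand flat, the gripper is open, and the arm is clear. Handing in.

```bash
python3 -c "
from cell import close_job
print(close_job())"
```

```text
the job is handed in; nothing more can be done
None
```

The tooling is laid out as asked and the job is handed in, at about 28 s on the robot's clock against the 96 s limit. I placed the parts in this order: cutter head on the middle mark, tall collar on the mark by the spindle, thick collar on the mark by the dark block, and thin collar on top of the head.

| Part | Measured position, x, y (m) | Mark centre, x, y (m) |
|---|---|---|
| Cutter head (measured before the thin collar went on) | 0.6206, 0.0681 | 0.6216, 0.0682 |
| Tall collar | 0.6156, -0.0317 | 0.615, -0.0315 |
| Thick collar | 0.6294, 0.168 | 0.6279, 0.1678 |

- **Placing:** the three parts on the marks measure within about 2 mm of centre. In the last side view, the expected outlines matched the top faces of all four parts, which stood flat. I did not measure the thin collar on its own. The gripper had let go of everything and was clear.
- **Disagreement:** the last top-view reading of the head and thin collar together was about 3 mm low in x (0.6183). I put this down to the two stacked heights being read as one shape, because the side view and the release position (0.6212, 0.0680) both showed them centred.
- **Bystanders:** the tape measure, pliers, block plane and pink look-alike were never approached closely or touched. I did not re-measure where they are.
- **Forces:** the largest contact force I read was about 11 N, while setting the head down.

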